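Reload the bench tape dispenser

ROBOT

A 7-joint arm with a two-finger parallel gripper is mounted at the origin on the work surface. World frame = base frame: x ahead of the robot, y to its left, z up, the work surface at z = 0. Lengths are in m, angles in degrees, forces in N, time in s.
With the tool pointing down it reaches from about 0.4 to 0.85 m from the base axis. Payload 10.4 kg.
Tool frame: the origin (TCP) lies at the very end of the fingers, on their centre line; the grasp point (between the pads) lies 19 mm behind it; z points along the fingers, y is the line along which they close (so a half turn about z gives the same grasp; the last joint's range is limited). The gripper opens to 85 mm and grips with 20 to 120 N. Pads are 22 mm wide; open, the fingers measure 114 mm over their backs; the gripper's body (76 mm by 85 mm) begins 54 mm behind the grasp point. The pads swing forward as they close: fully open they stand 13 mm farther back than shut.
Start: joints at [-77.097, 19.034, -3.707, 83.658, 1.238, 77.344, -5.071], TCP at [0.153, 0.606, 0.201] pointing down, gripper open.
Joint ranges: [-148.97, 148.97], [-28.65, 121.19], [-84.17, 76.75], [9.2, 138.47], [-72.65, 252.65], [3.7, 117.97], [-149.18, 149.18]. Speed limits (degrees/s): [127.2, 127.2, 159.86, 159.86, 180, 180, 180].

INTERFACE

Orientations are given as [roll, pitch, yaw] about the fixed x, y, z axes, in that order (R = Rz(yaw) Ry(pitch) Rx(roll)).
In Python, from rig import r gives the robot as it stands. The module is installed in compiled form; this text tells all that it offers.
- The arm moves only by the shell command python3 -m creep 'ROWS' [FORCE]. ROWS is a JSON object of lists of equal length, an entry for each row: "xyz": the shift along the tool's x, y, z in units of 40 mm (1.0 is 40 mm), a list of three; "turn": the turn, a rotation vector about the tool's x, y, z in units of 6 degrees (1.0 is 6 degrees), a list of three; "jaw": the opening, from -1 (shut) to 1 (fully open). In form: {"xyz": [[dx, dy, dz], ...], "turn": [[wx, wy, wz], ...], "jaw": [jaw, ...]}. A call has 1 to 20 rows; each row is the pose to reach, as a shift and turn from the pose commanded when the call began, along the tool's axes at that moment; what a row does not reach only later rows make up. A row lasts 1/8 s, in which the tool goes at most 62.5 mm and 10.7 degrees, less where a joint would pass 70% of its speed; a pose out of reach is approached as far as the arm can. A call with a gripper value outside its range is refused whole. The fingers move at their own pace and stop on an object; FORCE is the grip in N (left out, the last holds). Time passes only in rows, so rows that repeat a pose let the fingers close. It gives the time, the measured TCP pose, the force, the opening and the grip force at its end, in the units of the state.
- r.observe(): the state, without advancing time (a new reading comes with each control period).
- r.grab_frame(name): name is "side" or "top"; returns the picture (480x640x3 uint8, blue, green, red); there is no depth.
- r.camera_params(name): a dict with "mtx" (3x3 intrinsics, pixels), "rvec" (rotation vector, rad) and "tvec" (3), from world to camera coordinates, as OpenCV has them. Camera axes: x right, y down, z forward; pixel columns grow to the right and rows downward; lengths in m; the calibration is good to about 2 mm. A picture is of the moment at which its call begins. camera_params takes no time and is no camera call.
- r.sign_off(): hands the job in; it is judged then, once.
The state is a dict: "clock": time; "joint_positions": joint angles; "qvel": joint speeds; "joint_torque": joint torques, N m; "position": TCP position; "orientation": TCP orientation; "force": force on the tool from outside, world axes, zero at the start; "moment": the same for the moment, N m; "finger_gap": finger opening in m; "grip_force": force on a finger pad.
Only numpy, scipy, OpenCV 4.12 (cv2) and the standard library are available. Lean on these libraries where they do the work, as an engineer would, in place of code of your own. Each camera call takes 0.05 s, during which the arm holds its last target. There are 200 camera calls.

TASK

Reload the tape dispenser: take its empty spindle by the handle, thread it through all three tape rolls standing in the blue loading cradle and push on by feel against the cradle's end stop, past the drag of the spindle's brake springs, until the rolls are snug together against its flange. Lift the three off the cradle as one stack on the spindle and lay the loaded spindle back in the dispenser's two slots, handle on the same side as before, rolls still snug, then let go. Do not press hard on anything (keep well under 25 N) and leave everything else on the bench where it is.

Things in the scene. Friction and masses are not known exactly. Their poses are not given: they have to be found in the camera images.
- dispenser: tape dispenser, fixed: dark base 125 x 108 x 16 with two upright grey slotted cheek plates 56 wide, tops 91.5 above the bench. Origin on the bench, in the slots' middle plane, below the flange of a home spindle; x across (tear bar at -x), y along the spindle line (handle end +y, tip end -y), z up. Spindle home: axis along y, 75 up, origin at y = 0 (its neck floats 3 either way)
- handle_slot (a point): middle of the floor of the dispenser's handle-side U slot, at y = +11, z = 68 in its frame. The slot is 17 wide, open at the top, flared above 83; this cheek is 8 thick (y = +7 to +15) and takes the spindle's neck
- tip_slot (a point): the same for the tip-side cheek (y = -64 to -72), which takes the spindle's 14 thick end. A snug stack of three rolls has 4 or more to spare before this cheek, a loose one fouls it
- spindle: the dispenser's spindle, about 100 g, at first empty in both slots, axes parallel to the dispenser's. Origin on its axis at the flange face the rolls go against; y along the axis towards the handle. Neck 14 thick, y = +4 to +18; flange 38 across, y = 0 to +4; shaft 20 thick to y = -54; cone to 14 thick at y = -60; steel end to y = -84; nose 6 thick at y = -92. Brass springs on both sides of the shaft (28 across, pressed in by a core) drag each roll along with 1 to 3 N
- spindle_grip (a point): middle of the spindle's black handle, on its axis, at y = +53 in the spindle's frame; the handle is 24 wide (x), 22 high (z) and 70 long (y = +18 to +88); grip it from above, across x
- spindle_tip (a point): end of the spindle's nose, on its axis, at y = -92 in the spindle's frame. The springs drag the rolls forward to the stop; only there do the rolls slide home along the shaft, with up to 8 N for the three; once all touch the flange the force climbs steeply. Rolls stay where they were pushed on the shaft
- cradle: blue loading cradle, fixed: base plate 95 x 165 x 6; two slippery white rails 10 thick along y, 22 either side of the middle, tops 32 above the bench, y = +47 to -110; a red stop plate at the -y end. Origin on the bench on the middle line, z up. The rolls slide on the rails with under 0.5 N in all, with gaps between them and before the stop
- bore_line (a point): point on the line of the rolls' bores in the cradle, 60 above its origin; the line runs along the cradle's y. The spindle goes in from the +y end, moving towards -y
- stop_zone (a point): on the bore line at y = -50 of the cradle: middle of the range in which the stop's roll-side face may have been clamped, y = -72 to -28 (not measured). Two rubber buffers face the rolls, giving 1 mm per 5 N; the plate behind is rigid, 67 wide, up to 84 above the bench, with a notch 35 wide, open at the top from 40 above the bench, for the spindle's end
- roll_amber: amber tape roll, a rigid ring 70 outside, 26 bore, 19 wide, about 60 g, standing on edge on the cradle's two rails. Origin at its centre; its y axis is the bore's axis (it may turn about it)
- roll_white: white tape roll, a rigid ring 70 outside, 26 bore, 19 wide, about 60 g, standing on edge on the cradle's two rails. Origin at its centre; its y axis is the bore's axis (it may turn about it)
- roll_blue: blue tape roll, a rigid ring 70 outside, 26 bore, 19 wide, about 60 g, standing on edge on the cradle's two rails. Origin at its centre; its y axis is the bore's axis (it may turn about it)
- screwdriver: screwdriver with a red handle 26 thick, 160 long, lying on the mat (bystander)
- masking_tape: large cream masking-tape roll, 100 across and 24 high, lying flat; not for this spindle (76 core) (bystander)
- meter: yellow multimeter, 120 x 62 x 34, lying face up (bystander)
- cleaner: clear bottle with a red cap, 56 across, 160 high (bystander)
- wipes: pale blue box of wipes, 110 x 200 x 75 (bystander)
- parts_bin: small open blue bin with metal bits, 100 x 140 x 60 (bystander)
- pliers: pliers with red handles, about 160 long, lying flat (bystander)

How it is judged (in metres and radians):
On the way:
1. all three rolls on the spindle's shaft, snug against its flange (2.5 mm of gaps in all), lifted together clear of the cradle with the spindle's axis more than 85 mm above the bench (y of roll_amber in the frame of spindle between -0.05 and -0.006 m and x of roll_amber in the frame of spindle between -0.005 and 0.005 m and z of roll_amber in the frame of spindle between -0.006 and 0.006 m and y of roll_white in the frame of spindle between -0.05 and -0.006 m and x of roll_white in the frame of spindle between -0.005 and 0.005 m and z of roll_white in the frame of spindle between -0.006 and 0.006 m and y of roll_blue in the frame of spindle between -0.05 and -0.006 m and x of roll_blue in the frame of spindle between -0.005 and 0.005 m and z of roll_blue in the frame of spindle between -0.006 and 0.006 m and height (world z) of spindle above 0.085 m and contact force between each of roll_amber, roll_white, roll_blue and cradle below 0.01 N), for 0.2 s.
At the end, for the whole second after the job is handed in: Spindle home in both dispenser slots, handle on its old side (3 mm across, 4.5 mm along, axis 72 to 77.5 mm above the bench, 0.05 rad); all three rolls on its shaft, snug to the flange (gaps 2.5 mm in all: farthest roll centre at most 50 mm from the flange); at rest, released (x of spindle in the frame of dispenser between -0.003 and 0.003 m and y of spindle in the frame of dispenser between -0.0045 and 0.0045 m and z of spindle in the frame of dispenser between 0.072 and 0.0775 m and angle between the y axis of spindle and the y axis of dispenser, either way round below 0.05 rad and linear speed of each of spindle, roll_amber, roll_white, roll_blue below 0.02 m/s and y of roll_amber in the frame of spindle between -0.05 and -0.006 m and x of roll_amber in the frame of spindle between -0.005 and 0.005 m and z of roll_amber in the frame of spindle between -0.006 and 0.006 m and y of roll_white in the frame of spindle between -0.05 and -0.006 m and x of roll_white in the frame of spindle between -0.005 and 0.005 m and z of roll_white in the frame of spindle between -0.006 and 0.006 m and y of roll_blue in the frame of spindle between -0.05 and -0.006 m and x of roll_blue in the frame of spindle between -0.005 and 0.005 m and z of roll_blue in the frame of spindle between -0.006 and 0.006 m); the robot touches nothing.
It fails at once if a tape roll is pressed or knocked with more than 25 N by the spindle or against the cradle and its stop (contact force between any of roll_amber, roll_white, roll_blue and spindle above 25 N or contact force between any of roll_amber, roll_white, roll_blue and cradle above 25 N).
It fails at once if the spindle bears on the dispenser with more than 25 N (contact force between spindle and dispenser above 25 N).
It fails at once if the spindle or the hand bears on the cradle or its stop with more than 25 N (contact force between any of spindle, the arm, the fingers and cradle above 25 N).
It fails at once if a bystander is moved more than 15 mm (distance of any of screwdriver, masking_tape, meter, cleaner, wipes, parts_bin, pliers from where it was at the start of the episode above 0.015 m).
It also fails if it takes over 64 s, if anything falls off the work surface, if the arm or the gripper's body presses on something with over 40 N, if the wrist force passes 120 N, or if a joint passes its speed limit or range.

## Working session

There is one attempt and no reset: what is moved stays moved. The work goes in short steps, Python scripts to look and compute and a shell command to move; the robot and the scene stay as the last step left them, time stands still between calls to the robot, and variables do not carry over. Pictures are saved under pics/ and viewed, at most 10 in all, crops included, and the job is handed in when it is done.

```bash
mkdir -p pics; python3 - <<'E'
from rig import r
import cv2
for n in("side","top"):
    cv2.imwrite(f"pics/{n}0.png",r.grab_frame(n)); p=r.camera_params(n); print(n,p)
print(r.observe())
E
```

```text
side {'mtx': array([[475.42081345,   0.        , 320.14153685],
       [  0.        , 475.42081345, 241.23535038],
       [  0.        ,   0.        ,   1.        ]]), 'rvec': array([ 2.34682421, -0.25209666,  0.08999125]), 'tvec': array([-0.47374632,  0.12327071,  1.32455686])}
top {'mtx': array([[567.46879355,   0.        , 320.73947534],
       [  0.        , 567.46879355, 239.25697941],
       [  0.        ,   0.        ,   1.        ]]), 'rvec': array([ 2.12746479, -2.10641484,  0.21897704]), 'tvec': array([-6.57328856e-04,  4.93349046e-01,  1.19632041e+00])}
{'clock': 0.1, 'joint_positions': array([-77.09681793,  19.06992812,  -3.70538058,  83.70097422,
         1.23811154,  77.34185716,  -5.06916555]), 'qvel': array([-0.01828255, -0.1269068 ,  0.04280709, -0.13794807, -0.09456191,
        0.01687806, -0.04658403]), 'joint_torque': array([ 8.45949089e-04, -6.26747775e+01,  4.87168925e-02, -3.92433286e+01,
        1.62236346e-02,  6.84803235e-03, -2.35718414e-05]), 'position': array([0.15323138, 0.60554921, 0.2004801 ]), 'orientation': array([-1.79927211e+02,  4.24140221e-03,  1.65803097e+02]), 'force': array([-0.86892031, -0.57082699,  0.1105797 ]), 'moment': array([-0.01148848,  0.02686627, -0.02365564]), 'grip_force': 0.0, 'finger_gap': 0.08483140513999227}
```

View pics/side0.png

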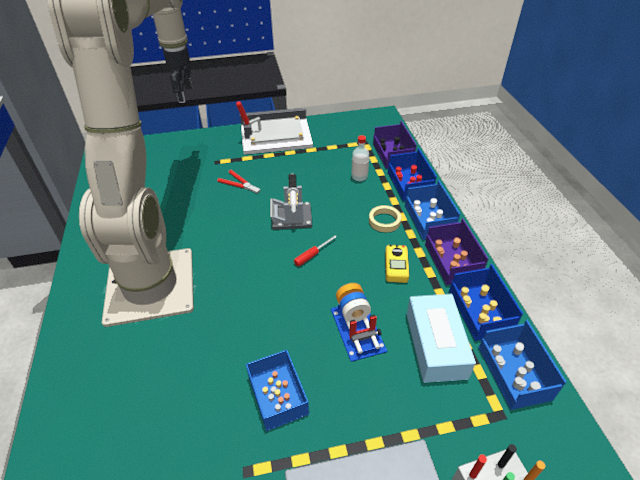

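View pics/top0.png

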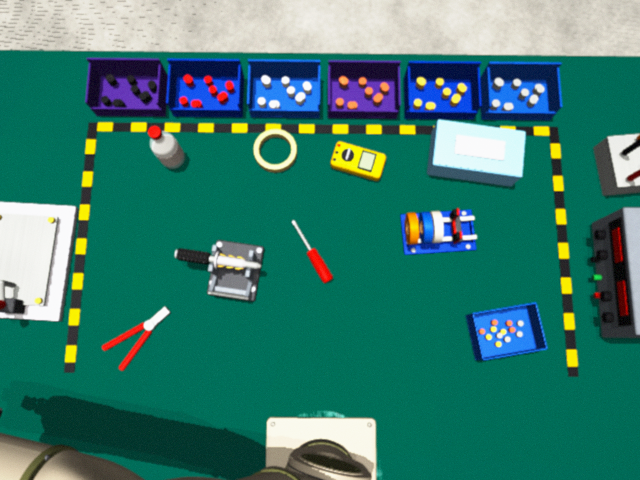

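The top view shows the spindle (handle at ~(192,255), dispenser ~(237,270)) and the cradle at ~(438,231), with rolls amber at 412, white and blue up to 445, and the stop at ~457. Next I'll enlarge both.

```bash
python3 - <<'E'
import cv2,numpy as np
t=cv2.imread("pics/top0.png");s=cv2.imread("pics/side0.png")
def c(im,x,y,w=100,h=75): return cv2.resize(im[y:y+h,x:x+w],(400,300),interpolation=cv2.INTER_CUBIC)
cv2.imwrite("pics/c1.png",np.vstack([np.hstack([c(t,170,230),c(t,390,195)]),np.hstack([c(s,245,165),c(s,310,280)])]))
E
```

```text
(no output)
```

View pics/c1.png

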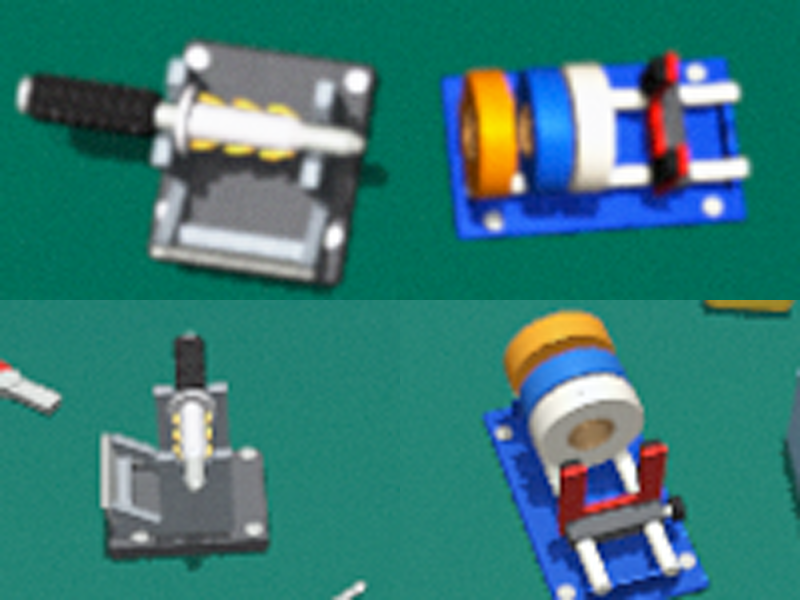

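```bash
cat > h.py <<'E'
import numpy as np,cv2
from rig import r
from scipy.optimize import least_squares
P={n:r.camera_params(n) for n in("side","top")}
def proj(n,X):
    p=P[n];return cv2.projectPoints(np.atleast_2d(np.asarray(X,float)),p["rvec"],p["tvec"],p["mtx"],None)[0][:,0]
def ray(n,px,z):
    p=P[n];R=cv2.Rodrigues(p["rvec"])[0];d=R.T@np.linalg.inv(p["mtx"])@[px[0],px[1],1];c=-R.T@p["tvec"]
    return c+d*(z-c[2])/d[2]
def fit(obs,x0,rot=True):
    "obs: (cam, local point, pixel); pose x,y,yaw"
    def w(q,l): c,s=np.cos(q[2]),np.sin(q[2]);return [q[0]+c*l[0]-s*l[1],q[1]+s*l[0]+c*l[1],l[2]]
    f=lambda q:np.concatenate([proj(n,w(q,l))[0]-px for n,l,px in obs])
    s=least_squares(f,x0);return s.x,s.fun.reshape(-1,2).round(1)
E
python3 - <<'E'
from h import *
sp=[("top",(174.5,253.75),88),("top",(261.2,266.2),-92),("side",(293.2,211.2),-92),("side",(292.2,174),88),("top",(216.2,260),2)]
for n,px,y in sp: print(n,y,ray(n,px,.075).round(4))
q,e=fit([(n,(0,y,.075),px) for n,px,y in sp],[.45,.1,0]);print("spindle",q[:2].round(4),np.degrees(q[2]),e.tolist())
c=[("top",(400.75,213.75)),("top",(471.75,210)),("top",(476.75,250.5)),("top",(405,254.5)),("side",(331.25,308.75)),("side",(386.75,351.25))]
for n,px in c: print(n,ray(n,px,.006).round(4))
L=[(.0475,.0825),(.0475,-.0825),(-.0475,-.0825),(-.0475,.0825),(-.0475,.0825),(.0475,-.0825)]
# side corners: left = -x,+y ; lower right = -x,-y
L[5]=(.0475,-.0825)
for k in (c[:4],c):
  q,e=fit([(n,(*l,.006),px) for (n,px),l in zip(k,L)],[.5,-.3,0]);print("cradle",q[:2].round(4),np.degrees(q[2]),e.tolist())
# rolls: outlines in top. amber crop x 465..517 at crown z~.095; 
for nm,a in (("amber",((463,75),(503,68),(513,195),(470,197))),("blue",((535,68),(565,66),(580,190),(530,192))),("white",((567,66),(608,62),(615,187),(578,190)))):
  print(nm,[ray("top",(390+(x-400)/4,195+y/4),.06).round(3)[:2].tolist() for x,y in a])
print("stop",ray("top",(390+255/4,195+62/4),.084),ray("top",(390+268/4,195+180/4),.084))
E
```

```text
top 88 [0.4533 0.3166 0.075 ]
top -92 [0.4283 0.1306 0.075 ]
side -92 [0.4314 0.1354 0.075 ]
side 88 [0.4592 0.3169 0.075 ]
top 2 [0.4407 0.2269 0.075 ]
spindle [89.0929 21.7043] -74.25609604931977 [[-549.3, -2709.3], [1550.2, -36.8], [-359.6, -1145.8], [1360.5, -418.6], [-523.9, -2633.0]]
top [ 0.5641 -0.1792  0.006 ]
top [ 0.5748 -0.343   0.006 ]
top [ 0.48   -0.3502  0.006 ]
top [ 0.4691 -0.187   0.006 ]
side [ 0.4737 -0.1913  0.006 ]
side [ 0.5773 -0.3457  0.006 ]
cradle [ 0.522  -0.2649] 3.9823274460504705 [[0.0, 0.2], [0.4, -0.1], [0.1, -0.1], [-0.5, 0.1]]
cradle [ 0.5231 -0.2657] 3.9040504715969733 [[0.4, -0.3], [0.8, -0.6], [0.5, -0.6], [-0.2, -0.4], [-1.7, -1.2], [-0.6, -0.2]]
amber [[0.551, -0.182], [0.555, -0.204], [0.484, -0.208], [0.482, -0.185]]
blue [[0.555, -0.222], [0.556, -0.239], [0.487, -0.245], [0.485, -0.217]]
white [[0.556, -0.24], [0.559, -0.262], [0.489, -0.264], [0.487, -0.244]]
stop [ 0.5527825  -0.28235879  0.084     ] [ 0.48779624 -0.28686438  0.084     ]
```

```bash
cat >> h.py <<'E'
from scipy.spatial.transform import Rotation as Ro
def move(pos,yaw,roll=180,pitch=0):
    s=r.observe();A=Ro.from_euler("xyz",s["orientation"],degrees=True);B=Ro.from_euler("xyz",[roll,pitch,yaw],degrees=True)
    d=A.inv().apply(np.array(pos)-s["position"])/.04;t=np.degrees((A.inv()*B).as_rotvec())/6
    print("xyz",d.round(3),"turn",t.round(3),"rows",np.linalg.norm(d)*40/62.5,np.linalg.norm(t)*6/10.7)
E
python3 - <<'E'
from h import *
w=[ray("top",(170+x/4,230+y/4),.016)[:2] for x,y in((195,40),(378,65),(335,290),(150,252))]
print(np.round(w,4).tolist())
for a,b in((1,0),(2,3)): d=w[a]-w[b];print("yaw",np.degrees(np.arctan2(d[0],-d[1])), np.hypot(*d))
for a,b in((0,3),(1,2)): d=w[a]-w[b];print("yaw",np.degrees(np.arctan2(d[1],d[0])), np.hypot(*d))
move([.4506,.2765,.16],81.8)
E
```

```text
[[0.4962, 0.2341], [0.4829, 0.1306], [0.3564, 0.1506], [0.3763, 0.2535]]
yaw -7.305780174513961 0.10436145184029595
yaw -10.97107071334668 0.1048587839465745
yaw -9.206220005929891 0.12142092320786853
yaw -8.980370249685025 0.12811223906631372
xyz [-9.225 -6.15   1.02 ] turn [-9.0000e-03  9.0000e-03  1.4001e+01] rows 7.125662867322697 7.850758909557272
```

```bash
python3 -m creep '{"xyz":[[-1.2,-0.8,0],[-2.6,-1.7,0],[-4,-2.7,0],[-5.4,-3.6,0],[-6.7,-4.5,0],[-7.8,-5.2,0],[-8.6,-5.75,0.4],[-9.05,-6.05,0.8],[-9.22,-6.15,1],[-9.22,-6.15,1],[-9.22,-6.15,1],[-9.22,-6.15,1]],"turn":[[0,0,1.6],[0,0,3.2],[0,0,4.8],[0,0,6.4],[0,0,8],[0,0,9.6],[0,0,11.2],[0,0,12.8],[0,0,14.1],[0,0,14.1],[0,0,14.1],[0,0,14.1]],"jaw":[1,1,1,1,1,0,0,0,0,0,0,0]}' && python3 - <<'E'
from h import *
s=r.observe();print(s["clock"],s["position"],s["orientation"],s["force"],s["finger_gap"])
t=r.grab_frame("top");si=r.grab_frame("side")
cv2.imwrite("pics/t1.png",t);cv2.imwrite("pics/s1.png",si)
c=lambda im,x,y,w=133,h=200: cv2.resize(im[y:y+h,x:x+w],(400,600),interpolation=cv2.INTER_CUBIC)
cv2.imwrite("pics/c2.png",np.hstack([c(t,150,160),c(si,230,60)]))
E
```

```text
clock: 1.6
position: [0.4503, 0.2777, 0.1616]
orientation: [180.0, -0.0, 81.4]
force: [0.5, 0.1, -0.1]
finger_gap: 0.0427
grip_force: 0.0
1.6 [0.45026938 0.27769249 0.16161427] [ 1.79983538e+02 -3.82517018e-02  8.13618227e+01] [ 0.50017944  0.08902429 -0.07092493] 0.04272877911329272
```

View pics/c2.png

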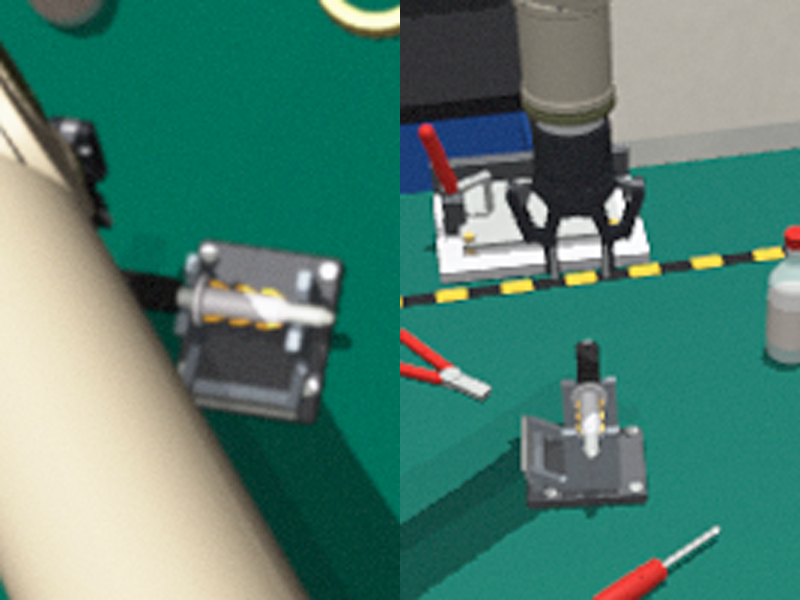

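The gripper is above the handle: fingertips straddle crop (581,275), and the handle is at (588,365), as expected.

```bash
python3 - <<'E'
from h import *
print(proj("side",[[.4503,.2777,.1616],[.4503,.2777,.075],[.4506,.2765,.086]]))
print("handle end top, seen crop (588,342)->", 230+188/3,60+342/3, ray("side",(230+188/3,60+343/3),.086))
E
python3 -m creep '{"xyz":[[0,0,0.4],[0,0,0.9],[0,0,1.4],[0,0,1.9],[0,0,2.3],[0,0,2.55],[0,0,2.64],[0,0,2.64],[0,0,2.64]],"turn":[[0,0,0],[0,0,0],[0,0,0],[0,0,0],[0,0,0],[0,0,0],[0,0,0],[0,0,0],[0,0,0]],"jaw":[0,0,0,0,0,0,0,0,0]}' 40
```

```text
[[290.0171981  159.30487768]
 [291.50500364 181.6261283 ]
 [291.47790872 179.10401677]]
handle end top, seen crop (588,342)-> 292.6666666666667 174.0 [0.45851435 0.30032456 0.086     ]
clock: 2.82
position: [0.4508, 0.2773, 0.0562]
orientation: [180.0, -0.0, 81.2]
force: [-0.7, -0.9, -0.4]
finger_gap: 0.0431
grip_force: 0.0
```

```bash
python3 -m creep '{"xyz":[[0,0,0],[0,0,0],[0,0,0],[0,0,0],[0,0,0],[0,0,0]],"turn":[[0,0,0],[0,0,0],[0,0,0],[0,0,0],[0,0,0],[0,0,0]],"jaw":[-0.2,-0.35,-0.4,-0.45,-0.5,-0.55]}' 20; python3 -c "
from rig import r
s=r.observe();print(s['force'],s['moment'],s['finger_gap'])"
```

```text
clock: 3.58
position: [0.4504, 0.277, 0.0556]
orientation: [-180.0, 0.0, 81.2]
force: [0.6, 0.4, 0.4]
finger_gap: 0.0192
grip_force: 0.0
[0.62044839 0.36913267 0.39596169] [0.02652566 0.00094046 0.01282022] 0.019198293683781658
```

```bash
python3 - <<'E'
from h import *
t=r.grab_frame("top");si=r.grab_frame("side")
c=lambda im,x,y,w=100,h=150: cv2.resize(im[y:y+h,x:x+w],(400,600),interpolation=cv2.INTER_CUBIC)
cv2.imwrite("pics/c3.png",np.hstack([c(t,160,190),c(si,245,90)]))
s=r.observe();print(s["finger_gap"],s["grip_force"])
E
```

```text
0.01942027807983455 0.0
```

View pics/c3.png

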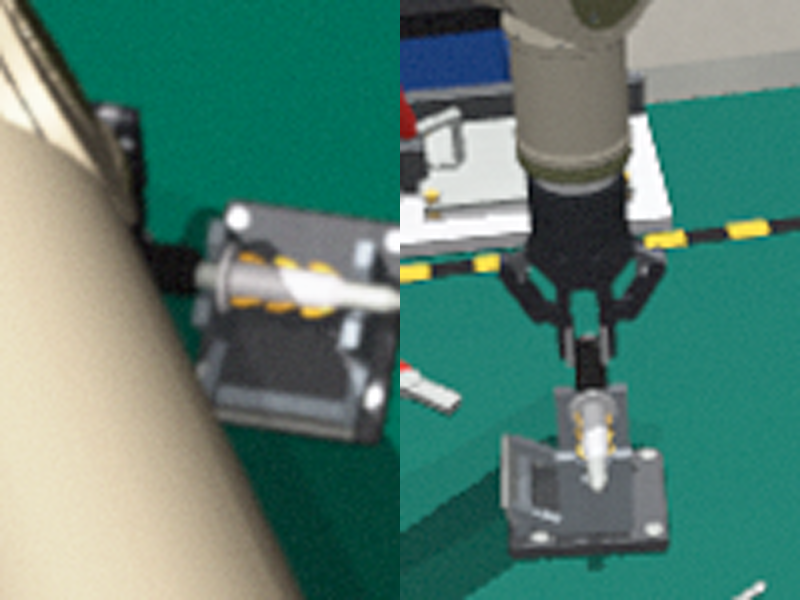

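The side crop shows fingertips ending at ~(588,362), i.e. px (292,180.5), higher than the projected TCP, with the handle apparently in front of them. I'll check this numerically.

```bash
python3 - <<'E'
from h import *
print("start TCP side",proj("side",[[.153,.6055,.2005]]))
print("now",proj("side",[[.4504,.277,.056],[.4504,.277,.064],[.4504,.277,.086]]), proj("top",[[.4504,.277,.056],[.4504,.277,.13]]))
for z in(.056,.06,.075): print(z,ray("side",(292,181),z))
im=cv2.imread("pics/side0.png");c=cv2.resize(im[60:120,150:230],(800,600),interpolation=cv2.INTER_CUBIC)
cv2.imwrite("pics/c4.png",c)
E
```

```text
start TCP side [[187.62563573 106.25300544]]
now [[291.88213726 186.41335955]
 [291.75224667 184.46141754]
 [291.39004471 179.01839616]] [[194.83628926 256.79892719]
 [187.14405165 250.62516696]]
0.056 [0.4555121  0.30485478 0.056     ]
0.06 [0.45485591 0.29973851 0.06      ]
0.075 [0.45239519 0.28055249 0.075     ]
```

View pics/c4.png

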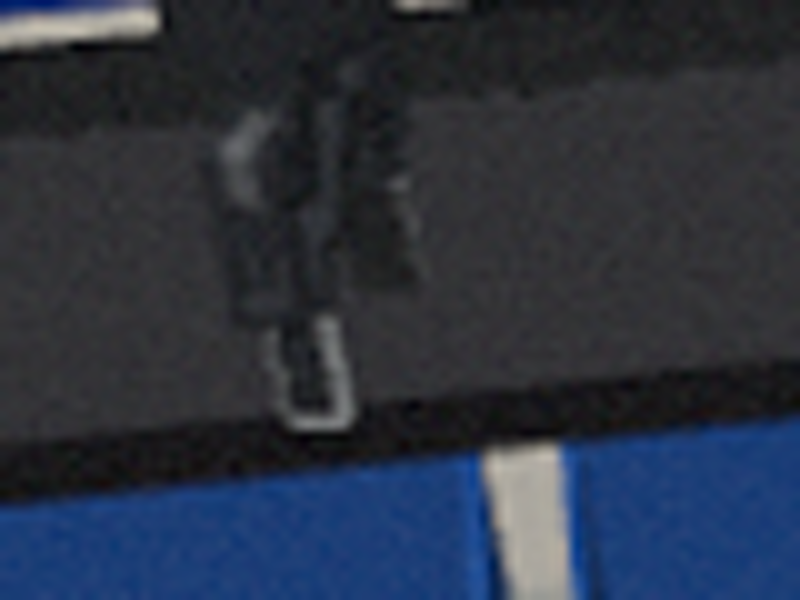

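```bash
python3 - <<'E'
from h import *
b=cv2.imread("pics/side0.png");n=r.grab_frame("side");cv2.imwrite("pics/s3.png",n)
for nm,im in(("before",b),("now",n)):
    print(nm)
    for y in range(162,200): print(y,' '.join('%3d'%v for v in im[y,280:306].max(1)))
E
```

```text
before
162 129 128 129 132 129 127 130 129 129 128 130 130 129 129 129 127 126 127 129 130 128 130 130 130 129 131
163 128 130 129 129 128 128 129 126 127 132 131 129 131 129 129 128 128 128 129 130 129 128 129 131 130 129
164 128 128 128 131 131 129 128 128 128 129 128 131 131 130 130 130 130 130 130 127 129 131 128 128 129 127
165 129 131 129 127 130 129 130 132 128 129 128 130 130 130 129 128 127 131 128 129 130 130 129 130 130 130
166 128 128 128 129 130 127 130 130 129 129 129 131 130 131 127 129 128 127 129 129 128 130 129 129 128 129
167 129 130 129 128 131 129 129 130 130 126 128 128 129 131 128 130 128 131 130 129 131 129 129 129 128 131
168 129 127 128 128 131 128 130 129 128 131 127 131 128 130 129 130 130 127 130 130 130 129 130 130 131 129
169 129 130 130 128 129 129 128 128 129 131 130 129 129 129 128 130 131 127 126 130 132 129 131 132 129 129
170 130 130 130 128 128 130 128 127 129 127 131 125 127 129 131 130 131 132 131 129 128 131 132 130 129 131
171 128 128 128 129 129 130 128 126 130 129 129 128 128 130 131 131 130 129 133 130 131 130 129 130 131 128
172 128 129 1
[... 6418 characters left out ...]
 188 182 168 154 166 135 118 105 110 126 133 133 135
194 121 125 122 119 108 104 101 118 160 179 163 180 188 187 183 166 177 195 117 112 108 109 124 132 130 132
195 123 122 125 119 107 104 105 110 124 172 192 178 186 186 180 164 169 186 114 108 108 106 120 122 126 131
196 122 122 123 124 113 109 106 106 113 156 176 176 183 197 208 193 160 120 103 108 110 109 119 123 125 122
197 122 125 126 125 113 107 105 104 119 150 153 185 206 230 252 237 200 151 102 108 108 107 117 123 124 124
198 126 121 113 112 109 108 106 107 110 163 181 209 248 252 249 234 217 210 145 107 106 106 118 125 123 124
199 114 102  69  68  83 108 108 106  93 158 197 217 245 249 248 237 220 205 100 107 108 106 117 127 124 124
```

```bash
python3 -m creep '{"xyz":[[0,0,0],[0,0,0],[0,0,0.1],[0,0,0.25],[0,0,0.4],[0,0,0.5],[0,0,0.5]],"turn":[[0,0,0],[0,0,0],[0,0,0],[0,0,0],[0,0,0],[0,0,0],[0,0,0]],"jaw":[0,0,0,0,0,0,0]}' 20; python3 - <<'E'
from h import *
n=r.grab_frame("side");cv2.imwrite("pics/s4.png",n)
for y in range(166,196): print(y,' '.join('%3d'%v for v in n[y,278:308].max(1)))
E
```

```text
clock: 4.6
position: [0.4503, 0.2768, 0.0352]
orientation: [-180.0, 0.0, 81.2]
force: [0.6, 0.2, -0.1]
finger_gap: 0.0424
grip_force: 0.0
166 131 132 131 111  43  41  39  45  43  40  41  44  36  44  34  39  40  37  47  39  40  45  61 110 131 134 128  90  35  42
167 136 133 126  94  39  42  41  39  38  34  43  45  61  68  60  40  44  50  37  38  43  39  54 105 136 132 117  47  41  42
168 129 136 126  88  29  41  41  40  54  81  80  92 108 122 112  86  94  91  47  41  44  36  30  85 130 128 108  48  42  43
169  98 128 115  46  35  41  38  48  98 138 134 134 134 132 135 133 137 125  80  34  45  38  33  62  94  88  72  67  38  39
170  51  80  93  37  40  39  40  46 106 133 132 131 131 129 130 131 131 130 101  45  30  42  47  51  58  68  47  44  39  42
171  54  47  47  47  40  35  37  80 124 132 131 132 129 132 130 132 131 134 127  86  28  27  31  46  47  46  45  44  37  41
172  45  51  42  42  38  37  51 104 137 130 133 131 134 136 140 137 132 133 138 121  46  35  45  34  39  45  38  45  40  34
173  34  42  41  43  40  40  74 121 136 131 134 125 124 142 156 139 124 129 136 124  82  39  3
[... 2057 characters left out ...]
 154 158 142 148 157 156 151 145 143 142 134 104 106 111 130 130 133 130 130 132
191 123 122 122 122 122 118 105 106 104 132 157 143 148 172 186 187 174 155 144 143 133 109 103 111 126 134 131 136 131 133
192 122 123 124 121 124 119 108 106 106 125 145 146 152 182 190 188 180 163 138 146 137 119 102 112 131 133 131 132 131 133
193 121 125 118 124 123 118 109 102 108 127 162 168 141 181 188 188 181 166 152 166 134 118 104 110 128 133 134 131 131 132
194 121 121 121 123 122 120 108 105 104 120 161 178 163 179 189 188 181 169 176 194 117 113 107 108 126 132 134 131 133 132
195 126 122 123 124 126 120 109 105 104 113 124 172 193 179 185 187 181 166 174 184 115 107 110 109 117 129 133 130 132 134
```

```bash
python3 -m creep '{"xyz":[[0,0,0.1],[0,0,0.2],[0,0,0.25],[0,0,0.25],[0,0,0.25],[0,0,0.25],[0,0,0.25],[0,0,0.25]],"turn":[[0,0,0],[0,0,0],[0,0,0],[0,0,0],[0,0,0],[0,0,0],[0,0,0],[0,0,0]],"jaw":[0,0,-0.1,-0.25,-0.35,-0.45,-0.5,-0.5]}' 20; python3 - <<'E'
from h import *
s=r.observe();print(s["force"],s["moment"],s["finger_gap"],s["grip_force"])
n=r.grab_frame("side");cv2.imwrite("pics/s5.png",n)
for y in range(172,192): print(y,' '.join('%3d'%v for v in n[y,278:308].max(1)))
E
```

```text
clock: 5.65
position: [0.4505, 0.2771, 0.0256]
orientation: [180.0, -0.0, 81.2]
force: [0.9, 0.2, -0.7]
finger_gap: 0.0239
grip_force: 19.6
[ 0.89006621  0.2263804  -0.67060247] [-0.00964761 -0.1014359   0.07304204] 0.02391651016509077 19.630384147167206
172  35  42  48  86 126 109  51  38  40  75 126 136 139 148 144 142 124  64  37  42  39  57  82  72  49  45  48  34  35  62
173  41  44  49  49  56  58  32  36  43  76 118 130 151 170 152 141 114  67  36  40  47  44  48  45  51  37  42  41  40  96
174  41  45  47  48  52  43  36  37  39  75 104  99 124 108  56  63  57  40  29  34  41  47  47  49  43  43  37  39  73 117
175  44  35  38  43  44  43  45  40  41  55  71  47  41  40  52  40  49  39  40  35  44  43  47  40  38  45  42  55 106 137
176  32  41  39  42  42  38  38  42  40  38  34  36  36  33  27  35  30  32  45  40  45  38  37  39  39  43  49  83 127 132
177  45  40  41  43  42  38  38  44  40  41  37  37  42  35  39  34  41  38  42  46  39  35  44  66  79  65  80 122 134 132
178  91  66  76  93  80  48  41  45  39  36  27  29  29  35  35  39  37  43  53  46  37  39  69 123 1
[... 934 characters left out ...]
  73  29  36  31  28  26  29  25  89 134 131 139 149 138 131 132 132 131 133 130
187 129 130 130 131 130 132 135 134 135 123  79  51  67  82 100 103  82  48  92 132 142 145 141 128 133 131 129 129 130 131
188 131 128 132 127 127 120 122 117 118 115 114 134 137 143 165 164 145 113 120 111 105 104 102 112 135 132 132 130 132 131
189 132 133 127 123 120 116 107 106  99 116 152 178 163 142 143 140 147 163 156 121 103 102 105 110 131 134 129 132 132 134
190 127 127 121 122 124 117 104 100 109 141 159 140 147 153 160 156 149 142 149 142 110 104 105 108 126 133 131 130 130 131
191 119 123 124 123 125 118 105 103 124 146 142 141 159 179 192 186 163 146 142 141 124 106 104 110 129 131 133 133 132 133
```

The grip is good: gap 23.9 mm, 19.6 N. I'll firm it up and lift.

```bash
python3 -m creep '{"xyz":[[0,0,0],[0,0,0],[0,0,-0.05],[0,0,-0.15],[0,0,-0.3],[0,0,-0.5],[0,0,-0.8],[0,0,-1.1],[0,0,-1.4],[0,0,-1.5],[0,0,-1.5]],"turn":[[0,0,0],[0,0,0],[0,0,0],[0,0,0],[0,0,0],[0,0,0],[0,0,0],[0,0,0],[0,0,0],[0,0,0],[0,0,0]],"jaw":[-0.7,-0.7,-0.7,-0.7,-0.7,-0.7,-0.7,-0.7,-0.7,-0.7,-0.7]}' 100; python3 - <<'E'
from h import *
s=r.observe();print(s["position"],s["orientation"],s["force"],s["moment"],s["finger_gap"],s["grip_force"])
move([.5046,-.0101,.085],93.95)
t=r.grab_frame("top");si=r.grab_frame("side")
c=lambda im,x,y,w=100,h=150: cv2.resize(im[y:y+h,x:x+w],(400,600),interpolation=cv2.INTER_CUBIC)
cv2.imwrite("pics/c5.png",np.hstack([c(t,160,190),c(si,245,80)]))
E
```

```text
clock: 7.08
position: [0.4505, 0.2771, 0.0858]
orientation: [180.0, -0.0, 81.2]
force: [0.3, 0.1, -1.7]
finger_gap: 0.0227
grip_force: 97.9
[0.45052893 0.27708855 0.08582912] [ 1.79989763e+02 -2.54981573e-02  8.12030375e+01] [ 0.30159552  0.10637128 -1.74482739] [ 0.09396121 -0.01350219 -0.03570273] 0.02265260131688439 97.88514018058777
xyz [-6.889  2.434  0.018] turn [ 2.000e-03 -4.000e-03 -2.124e+00] rows 4.675769161857837 1.1913078784593105
```

View pics/c5.png

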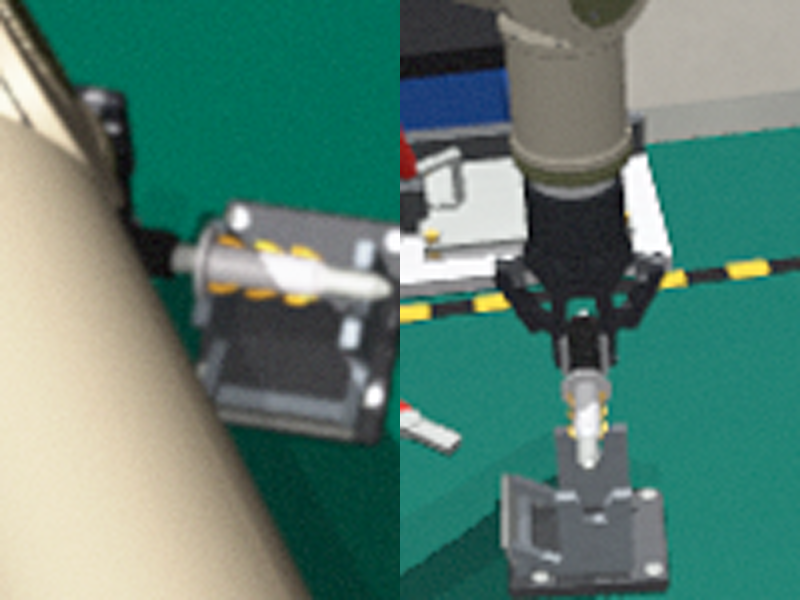

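The spindle is lifted level: nose at side px (292,197) and top px (257,262). I'll check its tilt and height.

```bash
python3 - <<'E'
from h import *
print(ray("side",(292,197),.135),ray("top",(257,262),.135), "flange", ray("top",(160+205/4,190+258/4),.135), ray("side",(245+187/4,80+382/4),.135))
# triangulate nose
f=lambda X:np.concatenate([proj("side",X)[0]-(292,197),proj("top",X)[0]-(257,262)])
s=least_squares(f,[.43,.13,.135]);print(s.x,s.fun)
print(proj("top",[[.4507,.277,.135],[.43,.133,.135]]))
E
```

```text
[0.43000541 0.12984481 0.135     ] [0.42754798 0.13318032 0.135     ] flange [0.44200652 0.22649331 0.135     ] [0.44634579 0.2307308  0.135     ]
[0.42889394 0.13358386 0.13158694] [-0.53040708  0.1526327  -0.00130292 -0.38524956]
[[186.59782573 250.03490157]
 [257.12768087 260.8057997 ]]
```

```bash
python3 -m creep '{"xyz":[[-0.3,0.1,0],[-0.9,0.32,0],[-1.7,0.6,0],[-2.5,0.88,0],[-3.3,1.17,0],[-4.1,1.45,0],[-4.9,1.73,0],[-5.7,2.01,0],[-6.3,2.23,0],[-6.7,2.37,0],[-6.9,2.43,0],[-6.9,2.43,0],[-6.9,2.43,0]],"turn":[[0,0,0],[0,0,-0.2],[0,0,-0.45],[0,0,-0.7],[0,0,-0.95],[0,0,-1.2],[0,0,-1.45],[0,0,-1.7],[0,0,-1.9],[0,0,-2.1],[0,0,-2.12],[0,0,-2.12],[0,0,-2.12]],"jaw":[-0.7,-0.7,-0.7,-0.7,-0.7,-0.7,-0.7,-0.7,-0.7,-0.7,-0.7,-0.7,-0.7]}' 100; python3 - <<'E'
from h import *
s=r.observe();print(s["position"],s["orientation"],s["force"],s["finger_gap"])
t=r.grab_frame("top");si=r.grab_frame("side");cv2.imwrite("pics/t6.png",t);cv2.imwrite("pics/s6.png",si)
c=lambda im,x,y,w,h: cv2.resize(im[y:y+h,x:x+w],(400,600),interpolation=cv2.INTER_CUBIC)
cv2.imwrite("pics/c6.png",np.vstack([cv2.resize(t[190:265,340:490],(800,400),interpolation=cv2.INTER_CUBIC),cv2.resize(cv2.rotate(si[200:350,300:375],cv2.ROTATE_90_COUNTERCLOCKWISE),(400,200))[:,:400].repeat(1,0).repeat(2,1)]))
cv2.imwrite("pics/c6.png",np.hstack([cv2.resize(t[190:265,340:490],(500,250),interpolation=cv2.INTER_CUBIC)[:250].copy().__class__ and cv2.copyMakeBorder(cv2.resize(t[190:265,340:490],(500,250),interpolation=cv2.INTER_CUBIC),0,350,0,0,cv2.BORDER_CONSTANT),cv2.resize(si[210:360,300:375],(300,600),interpolation=cv2.INTER_CUBIC)]))
E
```

```text
clock: 8.8
position: [0.5041, -0.0099, 0.0855]
orientation: [-180.0, -0.0, 94.0]
force: [0.3, -0.2, -1.8]
finger_gap: 0.0227
grip_force: 97.9
[ 0.50413341 -0.00989196  0.08545248] [-1.79984143e+02 -1.90431024e-02  9.39589007e+01] [ 0.34038865 -0.21914009 -1.83084763] 0.022727045781673057
```

View pics/c6.png

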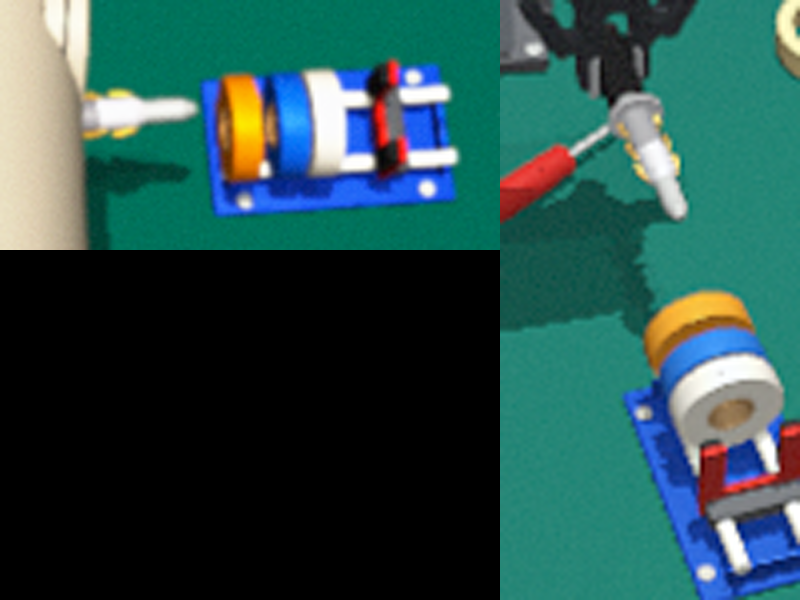

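The top crop shows the nose at (196,107), i.e. px (398.8,222.1), left of the amber roll and roughly on the bore line. In the side view the nose is at px (345.7,264.5) and the white roll's bore at about (357.5,313). Now I'll compute the alignment.

```bash
python3 - <<'E'
from h import *
T=lambda x,y:(340+x/10*3,190+y/10*3)
S=lambda x,y:(300+(x-500)/4,210+y/4)
for nm,p in (("railU",(360,97)),("railU",(445,93)),("railL",(355,164)),("railL",(450,156))): print(nm,ray("top",T(*p),.032).round(4))
u=np.array([-.0689,.9976]);o=np.array([.5222,-.265])
def tri(pt,ps,x0):
    f=lambda X:np.concatenate([proj("top",X)[0]-pt,proj("side",X)[0]-ps]);s=least_squares(f,x0);return s.x.round(4),s.fun.round(2)
print("nose",tri(T(197,107),S(682,217),[.51,-.15,.13]))
print("flange",tri(T(84,114),S(637,108),[.51,-.06,.13]))
for px in ((730.5,414),(727,401)): print("white face",ray("side",S(*px),.06))
for nm,p in (("amber +y crown",(222,80)),("amber bot +y",(222,178)),("amber top -y",(258,76)),("amber bot -y",(262,177))): print(nm,ray("top",T(*p),.06))
print("line x at y=-.262",.5222-.0689*(.003))
# expected tip from robot: tcp+ -145.6*dir
a=np.radians(3.96);print("exp nose",np.array([.5041,-.0099])-.1456*np.array([-np.sin(a),np.cos(a)]))
# HSV-based centre of amber blob, top
t=cv2.imread("pics/t6.png");h=cv2.cvtColor(t,cv2.COLOR_BGR2HSV)
m=cv2.inRange(h,(8,150,120),(24,255,255));m[:, :400]=0;m[:,425:]=0;m[:205]=0;m[250:]=0
ys,xs=np.nonzero(m);print("amber",xs.min(),xs.max(),ys.min(),ys.max())
for z,yy in((.095,0),(.06,0)):pass
# predicted amber silhouette
th=np.linspace(0,2*np.pi,200)
for cy in(-.195,):
  for off in (-.0095,.0095):
    s=(cy-o[1])/u[1]+off;c=o+u*s;ring=np.array([[c[0]+.035*np.cos(t)*u[1],c[1]-.035*np.cos(t)*u[0],.06+.035*np.sin(t)] for t in th]);q=proj("top",ring);print(off,q.min(0),q.max(0))
E
```

```text
railU [ 0.5463 -0.2814  0.032 ]
railU [ 0.5496 -0.3389  0.032 ]
railL [ 0.5001 -0.2764  0.032 ]
railL [ 0.5062 -0.3403  0.032 ]
nose (array([ 0.5156, -0.1568,  0.1326]), array([ 0.01, -0.65, -0.75,  0.25]))
flange (array([ 0.5034, -0.0844,  0.1617]), array([ 0.01, -0.56, -0.69,  0.22]))
white face [ 0.52474776 -0.25882369  0.06      ]
white face [ 0.52522543 -0.24877651  0.06      ]
amber +y crown [ 0.54997813 -0.18407638  0.06      ]
amber bot +y [ 0.48403462 -0.18269502  0.06      ]
amber top -y [ 0.55295499 -0.20792499  0.06      ]
amber bot -y [ 0.48497342 -0.20885532  0.06      ]
line x at y=-.262 0.5219933
exp nose [ 0.51415514 -0.15515238]
amber 406 421 212 243
-0.0095 [413.20295328 212.28718141] [419.40581996 244.23194068]
0.0095 [404.78512018 212.77802571] [410.52603695 244.73031567]
```

```bash
python3 - <<'E'
from h import *
for px in((323,233.5),(335,232.7)):
  for z in(.06,.085,.1,.115,.13): print(px,z,ray("side",px,z)[:2].round(3))
E
python3 -m creep '{"xyz":[[0,0,0.2],[0,0,0.5],[0,0,0.8],[0,0,1.1],[0,0,1.35],[0,0,1.5],[0,0,1.5]],"turn":[[0,0,0],[0,0,0],[0,0,0],[0,0,0],[0,0,0],[0,0,0],[0,0,0]],"jaw":[-0.7,-0.7,-0.7,-0.7,-0.7,-0.7,-0.7]}' 100
```

```text
(323, 233.5) 0.06 [0.501 0.037]
(323, 233.5) 0.085 [0.496 0.012]
(323, 233.5) 0.1 [ 0.493 -0.003]
(323, 233.5) 0.115 [ 0.49  -0.018]
(323, 233.5) 0.13 [ 0.487 -0.033]
(335, 232.7) 0.06 [0.536 0.033]
(335, 232.7) 0.085 [0.53  0.008]
(335, 232.7) 0.1 [ 0.526 -0.007]
(335, 232.7) 0.115 [ 0.522 -0.022]
(335, 232.7) 0.13 [ 0.519 -0.037]
clock: 9.78
position: [0.5041, -0.0107, 0.0252]
orientation: [-180.0, 0.0, 93.9]
force: [-0.2, -0.8, -1.9]
finger_gap: 0.0232
grip_force: 97.9
```

```bash
python3 -m creep '{"xyz":[[0,0,0.12],[0,0,0.25],[0,0,0.36],[0,0,0.36],[-0.2,0,0.36],[-0.4,0,0.36],[-0.6,0,0.36],[-0.8,0,0.36],[-0.95,0,0.36],[-1.1,0,0.36],[-1.2,0,0.36],[-1.25,0,0.36],[-1.25,0,0.36]],"turn":[[0,0,0],[0,0,0],[0,0,0],[0,0,0],[0,0,0],[0,0,0],[0,0,0],[0,0,0],[0,0,0],[0,0,0],[0,0,0],[0,0,0],[0,0,0]],"jaw":[-0.7,-0.7,-0.7,-0.7,-0.7,-0.7,-0.7,-0.7,-0.7,-0.7,-0.7,-0.7,-0.7]}' 100; python3 - <<'E'
from h import *
s=r.observe();print(s["force"],s["moment"])
t=r.grab_frame("top");si=r.grab_frame("side");cv2.imwrite("pics/t7.png",t);cv2.imwrite("pics/s7.png",si)
cv2.imwrite("pics/c7.png",np.hstack([cv2.copyMakeBorder(cv2.resize(t[190:265,350:475],(500,300),interpolation=cv2.INTER_CUBIC),0,300,0,0,cv2.BORDER_CONSTANT),cv2.resize(si[230:355,315:377],(300,600),interpolation=cv2.INTER_CUBIC)]))
E
```

```text
clock: 11.4
position: [0.5078, -0.0605, 0.0112]
orientation: [180.0, -0.0, 93.9]
force: [-0.0, 0.6, -1.0]
finger_gap: 0.0226
grip_force: 97.9
[-0.0357195  0.5694416 -1.0064795] [ 0.11123627  0.03382522 -0.02902189]
```

View pics/c7.png

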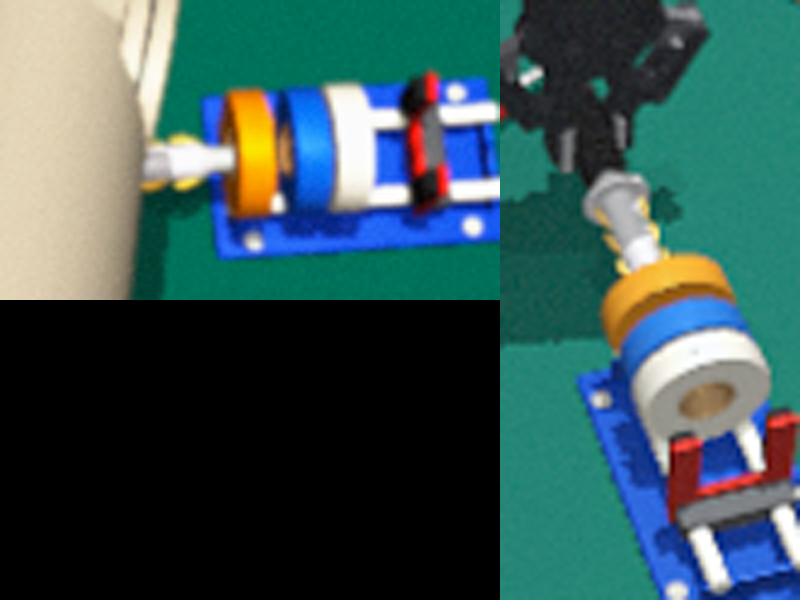

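The nose has entered the amber roll's bore at top crop (235,157) on the centre line with no contact force. I'll keep pushing in.

```bash
python3 -m creep '{"xyz":[[-0.12,0,0],[-0.24,0,0],[-0.36,0,0],[-0.48,0,0],[-0.6,0,0],[-0.72,0,0],[-0.84,0,0],[-0.9,0,0],[-0.95,0,0],[-0.95,0,0]],"turn":[[0,0,0],[0,0,0],[0,0,0],[0,0,0],[0,0,0],[0,0,0],[0,0,0],[0,0,0],[0,0,0],[0,0,0]],"jaw":[-0.7,-0.7,-0.7,-0.7,-0.7,-0.7,-0.7,-0.7,-0.7,-0.7]}' 100; python3 -c "
from rig import r
s=r.observe();print(s['force'],s['moment'])"
```

```text
clock: 12.75
position: [0.5104, -0.0985, 0.0112]
orientation: [180.0, -0.0, 93.9]
force: [0.3, -0.1, -1.6]
finger_gap: 0.0224
grip_force: 97.9
[ 0.28196487 -0.05389052 -1.58075297] [ 0.08282991 -0.07742973  0.03371533]
```

```bash
python3 -m creep '{"xyz":[[-0.1,0,0],[-0.2,0,0],[-0.3,0,0],[-0.4,0,0],[-0.5,0,0],[-0.6,0,0],[-0.7,0,0],[-0.75,0,0],[-0.75,0,0]],"turn":[[0,0,0],[0,0,0],[0,0,0],[0,0,0],[0,0,0],[0,0,0],[0,0,0],[0,0,0],[0,0,0]],"jaw":[-0.7,-0.7,-0.7,-0.7,-0.7,-0.7,-0.7,-0.7,-0.7]}' 100; python3 - <<'E'
from h import *
s=r.observe();print(s['force'],s['moment'])
t=r.grab_frame("top");si=r.grab_frame("side");cv2.imwrite("pics/t8.png",t);cv2.imwrite("pics/s8.png",si)
# roll colours along the crown row in top view
for row in(222,): print([(c,t[row,c].tolist()) for c in range(404,462,1)])
E
```

```text
clock: 13.88
position: [0.5125, -0.1286, 0.0112]
orientation: [180.0, 0.0, 93.9]
force: [0.2, -0.2, -1.9]
finger_gap: 0.0228
grip_force: 98.0
[ 0.24574831 -0.24071334 -1.89800382] [ 0.11146115 -0.15683585  0.06919424]
[(404, [177, 207, 221]), (405, [177, 206, 221]), (406, [175, 205, 221]), (407, [170, 200, 215]), (408, [175, 203, 216]), (409, [167, 198, 211]), (410, [165, 193, 208]), (411, [167, 193, 210]), (412, [162, 189, 206]), (413, [163, 190, 206]), (414, [158, 183, 197]), (415, [154, 179, 194]), (416, [153, 178, 193]), (417, [151, 173, 190]), (418, [141, 165, 178]), (419, [138, 163, 175]), (420, [126, 149, 162]), (421, [123, 148, 163]), (422, [114, 137, 149]), (423, [118, 136, 149]), (424, [150, 175, 189]), (425, [179, 208, 226]), (426, [144, 175, 200]), (427, [73, 113, 160]), (428, [3, 125, 204]), (429, [0, 183, 248]), (430, [0, 200, 252]), (431, [0, 203, 252]), (432, [0, 200, 251]), (433, [0, 198, 251]), (434, [0, 199, 251]), (435, [0, 197, 253]), (436, [33, 187, 254]), (437, [169, 143, 205]), (438, [250, 131, 88]), (439, [254, 140, 26]), (440, [253, 140, 19]), (441, [252, 137, 24]), (442, [252, 138, 25]), (443, [252, 138, 21]), (444, [252, 134, 14]), (445, [251, 142, 62]), (446, [240, 188, 165]), (447, [248, 245, 247]), (448, [251, 251, 251]), (449, [251, 251, 251]), (450, [251, 251, 250]), (451, [251, 251, 251]), (452, [252, 251, 251]), (453, [252, 251, 251]), (454, [252, 251, 251]), (455, [223, 220, 220]), (456, [139, 139, 140]), (457, [111, 107, 107]), (458, [113, 112, 111]), (459, [110, 106, 104]), (460, [111, 79, 71]), (461, [133, 57, 38])]
```

```bash
python3 -m creep '{"xyz":[[-0.06,0,0],[-0.12,0,0],[-0.18,0,0],[-0.24,0,0],[-0.3,0,0],[-0.36,0,0],[-0.4,0,0],[-0.4,0,0]],"turn":[[0,0,0],[0,0,0],[0,0,0],[0,0,0],[0,0,0],[0,0,0],[0,0,0],[0,0,0]],"jaw":[-0.7,-0.7,-0.7,-0.7,-0.7,-0.7,-0.7,-0.7]}' 100; python3 - <<'E'
from h import *
s=r.observe();print(s['force'],s['moment'])
t=r.grab_frame("top")
for row in(222,): print([(c,t[row,c].tolist()) for c in range(424,465,1)])
E
```

```text
clock: 14.98
position: [0.5136, -0.1444, 0.0112]
orientation: [180.0, 0.0, 93.9]
force: [2.1, 1.0, -0.9]
finger_gap: 0.0226
grip_force: 98.0
[ 2.09115651  1.0238162  -0.86287336] [ 0.26702571 -0.25421388  0.09393121]
[(424, [153, 182, 197]), (425, [153, 178, 194]), (426, [146, 174, 187]), (427, [140, 164, 178]), (428, [137, 162, 176]), (429, [129, 151, 166]), (430, [123, 146, 157]), (431, [116, 139, 150]), (432, [119, 142, 152]), (433, [160, 184, 202]), (434, [182, 214, 232]), (435, [139, 203, 237]), (436, [52, 186, 246]), (437, [126, 166, 237]), (438, [245, 147, 144]), (439, [254, 142, 53]), (440, [253, 145, 26]), (441, [252, 144, 28]), (442, [252, 142, 25]), (443, [253, 141, 20]), (444, [252, 137, 21]), (445, [251, 133, 28]), (446, [241, 164, 129]), (447, [246, 240, 242]), (448, [251, 251, 251]), (449, [252, 250, 251]), (450, [252, 251, 251]), (451, [252, 251, 251]), (452, [252, 251, 251]), (453, [252, 251, 251]), (454, [252, 251, 251]), (455, [235, 233, 233]), (456, [165, 167, 166]), (457, [116, 118, 117]), (458, [114, 110, 112]), (459, [109, 101, 98]), (460, [112, 81, 71]), (461, [131, 51, 35]), (462, [136, 40, 13]), (463, [139, 38, 11]), (464, [140, 39, 8])]
```

```bash
python3 - <<'E'
from h import *
for c in(437.3,446.4,455.6): print(c,ray("top",(c,222),.095).round(4))
E
python3 -m creep '{"xyz":[[-0.05,0,0],[-0.1,0,0],[-0.15,0,0],[-0.2,0,0],[-0.25,0,0],[-0.25,0,0]],"turn":[[0,0,0],[0,0,0],[0,0,0],[0,0,0],[0,0,0],[0,0,0]],"jaw":[-0.7,-0.7,-0.7,-0.7,-0.7,-0.7]}' 100
```

```text
437.3 [ 0.5242 -0.2436  0.095 ]
446.4 [ 0.5245 -0.263   0.095 ]
455.6 [ 0.5247 -0.2827  0.095 ]
clock: 15.78
position: [0.5142, -0.1548, 0.0112]
orientation: [180.0, 0.0, 93.9]
force: [1.1, 1.3, -0.4]
finger_gap: 0.0224
grip_force: 98.1
```

```bash
python3 -m creep '{"xyz":[[-0.05,0,0],[-0.1,0,0],[-0.15,0,0],[-0.2,0,0],[-0.25,0,0],[-0.25,0,0]],"turn":[[0,0,0],[0,0,0],[0,0,0],[0,0,0],[0,0,0],[0,0,0]],"jaw":[-0.7,-0.7,-0.7,-0.7,-0.7,-0.7]}' 100; python3 -c "
from rig import r
s=r.observe();print(s['force'],s['moment'])"
```

```text
clock: 16.52
position: [0.5149, -0.1644, 0.0112]
orientation: [180.0, -0.0, 93.9]
force: [2.3, 2.4, -0.5]
finger_gap: 0.0223
grip_force: 98.1
[ 2.33629853  2.40179491 -0.45479405] [ 0.53025316 -0.44537202  0.15788559]
```

```bash
python3 -m creep '{"xyz":[[-0.02,0,0],[-0.04,0,0],[-0.06,0,0],[-0.08,0,0],[-0.08,0,0]],"turn":[[0,0,0],[0,0,0],[0,0,0],[0,0,0],[0,0,0]],"jaw":[-0.7,-0.7,-0.7,-0.7,-0.7]}' 100; python3 -c "
from rig import r
s=r.observe();print(s['force'],s['moment'])"
```

```text
clock: 17.15
position: [0.5152, -0.1677, 0.0112]
orientation: [180.0, 0.0, 93.9]
force: [2.4, 1.9, -0.1]
finger_gap: 0.0222
grip_force: 98.1
[ 2.36236452  1.88818546 -0.13997518] [ 0.54815379 -0.62851652  0.29907007]
```

```bash
python3 -m creep '{"xyz":[[-0.02,0,0],[-0.04,0,0],[-0.06,0,0],[-0.06,0,0]],"turn":[[0,0,0],[0,0,0],[0,0,0],[0,0,0]],"jaw":[-0.7,-0.7,-0.7,-0.7]}' 100; python3 -c "
from rig import r
s=r.observe();print(s['force'],s['moment'])"
```

```text
clock: 17.65
position: [0.5152, -0.1701, 0.0112]
orientation: [180.0, 0.0, 93.9]
force: [2.8, 2.8, -0.3]
finger_gap: 0.0226
grip_force: 98.1
[ 2.81645559  2.8101369  -0.28421867] [ 0.52934092 -0.64552364  0.17916034]
```

```bash
python3 -m creep '{"xyz":[[-0.02,0,0],[-0.04,0,0],[-0.04,0,0],[-0.04,0,0]],"turn":[[0,0,0],[0,0,0],[0,0,0],[0,0,0]],"jaw":[-0.7,-0.7,-0.7,-0.7]}' 100; python3 - <<'E'
from h import *
s=r.observe();print(s['force'],s['moment'])
t=r.grab_frame("top");cv2.imwrite("pics/t9.png",t);cv2.imwrite("pics/s9.png",r.grab_frame("side"))
for row in(222,): print([(c,t[row,c].tolist()) for c in range(434,460,1)])
E
```

```text
clock: 18.15
position: [0.5153, -0.1716, 0.0112]
orientation: [-180.0, 0.0, 93.9]
force: [3.4, 2.8, -1.0]
finger_gap: 0.0226
grip_force: 98.1
[ 3.40934741  2.83386927 -0.96422631] [ 0.48310907 -0.57677131  0.19283928]
[(434, [170, 198, 210]), (435, [166, 197, 211]), (436, [164, 193, 207]), (437, [162, 190, 205]), (438, [157, 187, 201]), (439, [152, 179, 193]), (440, [154, 181, 196]), (441, [148, 173, 187]), (442, [145, 171, 186]), (443, [140, 163, 178]), (444, [137, 160, 173]), (445, [122, 144, 160]), (446, [116, 139, 152]), (447, [112, 133, 149]), (448, [146, 173, 187]), (449, [188, 217, 229]), (450, [229, 235, 239]), (451, [247, 247, 247]), (452, [252, 250, 251]), (453, [252, 251, 251]), (454, [253, 252, 252]), (455, [251, 250, 250]), (456, [219, 215, 215]), (457, [145, 143, 142]), (458, [116, 111, 113]), (459, [116, 110, 111])]
```

```bash
python3 -m creep '{"xyz":[[-0.02,0.02,0],[-0.04,0.02,0],[-0.06,0.02,0],[-0.06,0.02,0]],"turn":[[0,0,0],[0,0,0],[0,0,0],[0,0,0]],"jaw":[-0.7,-0.7,-0.7,-0.7]}' 100; python3 -c "
from rig import r
s=r.observe();print(s['force'],s['moment'])"
```

```text
clock: 18.75
position: [0.5162, -0.174, 0.0111]
orientation: [-180.0, 0.0, 93.9]
force: [1.6, 2.0, -2.1]
finger_gap: 0.0226
grip_force: 98.1
[ 1.56754847  2.042536   -2.06180844] [ 0.44829419 -0.32249774  0.17625002]
```

```bash
python3 -m creep '{"xyz":[[-0.02,0,0],[-0.04,0,0],[-0.04,0,0],[-0.04,0,0]],"turn":[[0,0,0],[0,0,0],[0,0,0],[0,0,0]],"jaw":[-0.7,-0.7,-0.7,-0.7]}' 100; python3 -c "
from rig import r
s=r.observe();print(s['force'],s['moment'])"
```

```text
clock: 19.25
position: [0.5163, -0.175, 0.0111]
orientation: [-180.0, -0.0, 93.9]
force: [1.3, 5.2, 0.3]
finger_gap: 0.0226
grip_force: 98.1
[1.32928968 5.21318894 0.30416349] [ 0.98385645 -0.28510538  0.104176  ]
```

```bash
python3 -m creep '{"xyz":[[-0.015,0,0],[-0.03,0,0],[-0.03,0,0],[-0.03,0,0]],"turn":[[0,0,0],[0,0,0],[0,0,0],[0,0,0]],"jaw":[-0.7,-0.7,-0.7,-0.7]}' 100; python3 -c "
from rig import r
s=r.observe();print(s['force'],s['moment'],s['position'])"
```

```text
clock: 19.75
position: [0.5164, -0.1755, 0.0111]
orientation: [-180.0, -0.1, 94.0]
force: [0.8, 7.9, 1.2]
finger_gap: 0.0224
grip_force: 98.2
[0.79006892 7.87881916 1.21981215] [ 1.4201553  -0.08868644  0.09361812] [ 0.51640512 -0.17554482  0.01106806]
```

```bash
python3 -m creep '{"xyz":[[-0.015,0,0],[-0.03,0,0],[-0.03,0,0],[-0.03,0,0]],"turn":[[0,0,0],[0,0,0],[0,0,0],[0,0,0]],"jaw":[-0.7,-0.7,-0.7,-0.7]}' 100; python3 -c "
from rig import r
s=r.observe();print(s['force'],s['moment'],s['position'])"
```

```text
clock: 20.25
position: [0.5165, -0.176, 0.011]
orientation: [-180.0, -0.1, 94.0]
force: [-0.1, 9.7, 1.6]
finger_gap: 0.0226
grip_force: 98.3
[-0.05813845  9.69659598  1.61350492] [ 1.93456403  0.05407993 -0.03608287] [ 0.51645901 -0.1760088   0.01103325]
```

```bash
python3 -m creep '{"xyz":[[-0.02,0,0],[-0.035,0,0],[-0.035,0,0]],"turn":[[0,0,0],[0,0,0],[0,0,0]],"jaw":[-0.7,-0.7,-0.7]}' 100; python3 -c "
from rig import r
s=r.observe();print(s['force'],s['moment'],s['position'])"; python3 -m creep '{"xyz":[[0.03,0,0],[0.06,0,0],[0.09,0,0],[0.12,0,0],[0.12,0,0],[0.12,0,-0.05],[0.12,0,-0.1],[0.12,0,-0.2],[0.12,0,-0.3],[0.12,0,-0.4],[0.12,0,-0.5],[0.12,0,-0.5]],"turn":[[0,0,0],[0,0,0],[0,0,0],[0,0,0],[0,0,0],[0,0,0],[0,0,0],[0,0,0],[0,0,0],[0,0,0],[0,0,0],[0,0,0]],"jaw":[-0.7,-0.7,-0.7,-0.7,-0.7,-0.7,-0.7,-0.7,-0.7,-0.7,-0.7,-0.7]}' 100; python3 -c "
from rig import r
s=r.observe();print(s['force'],s['moment'],s['position'])"
```

```text
clock: 20.62
position: [0.5165, -0.1765, 0.011]
orientation: [-179.9, -0.2, 94.0]
force: [-1.4, 13.8, 3.3]
finger_gap: 0.0229
grip_force: 98.5
[-1.40404046 13.8017876   3.26665538] [2.4692464  0.18954881 0.00645012] [ 0.51650686 -0.17653259  0.01098213]
clock: 22.12
position: [0.5166, -0.1745, 0.0316]
orientation: [180.0, 0.0, 93.9]
force: [-0.4, 1.2, -3.8]
finger_gap: 0.0225
grip_force: 98.0
[-0.39661828  1.23538939 -3.78759032] [0.55754917 0.06524028 0.00596658] [ 0.51662633 -0.17445876  0.03160343]
```

```bash
python3 -m creep '{"xyz":[[0,0,-0.15],[0,0,-0.35],[0,0,-0.6],[0,0,-0.85],[0,0,-1.1],[0,0,-1.35],[0,0,-1.55],[0,0,-1.65],[0,0,-1.65],[0,0,-1.65]],"turn":[[0,0,0],[0,0,0],[0,0,0],[0,0,0],[0,0,0],[0,0,0],[0,0,0],[0,0,0],[0,0,0],[0,0,0]],"jaw":[-0.7,-0.7,-0.7,-0.7,-0.7,-0.7,-0.7,-0.7,-0.7,-0.7]}' 100; python3 - <<'E'
from h import *
s=r.observe();print(s['force'],s['moment'],s['position'],s['orientation'])
move([.4505,.2771,.0976],81.2)
t=r.grab_frame("top");si=r.grab_frame("side");cv2.imwrite("pics/t10.png",t);cv2.imwrite("pics/s10.png",si)
cv2.imwrite("pics/c10.png",np.hstack([cv2.copyMakeBorder(cv2.resize(t[180:260,395:495],(400,320),interpolation=cv2.INTER_CUBIC),0,280,0,0,cv2.BORDER_CONSTANT),cv2.resize(si[230:355,310:393],(400,600),interpolation=cv2.INTER_CUBIC)]))
E
```

```text
clock: 23.38
position: [0.5161, -0.1743, 0.0968]
orientation: [-180.0, -0.0, 93.9]
force: [-0.5, -0.2, -2.7]
finger_gap: 0.0225
grip_force: 97.9
[-0.50194954 -0.22261392 -2.73434264] [0.18997953 0.01708558 0.00265707] [ 0.51608678 -0.17428013  0.09679786] [-1.79964158e+02 -1.30655817e-02  9.39229977e+01]
xyz [11.37  -0.864 -0.017] turn [-6.000e-03 -2.000e-03  2.121e+00] rows 7.297934618302439 1.1890709062064784
```

View pics/c10.png

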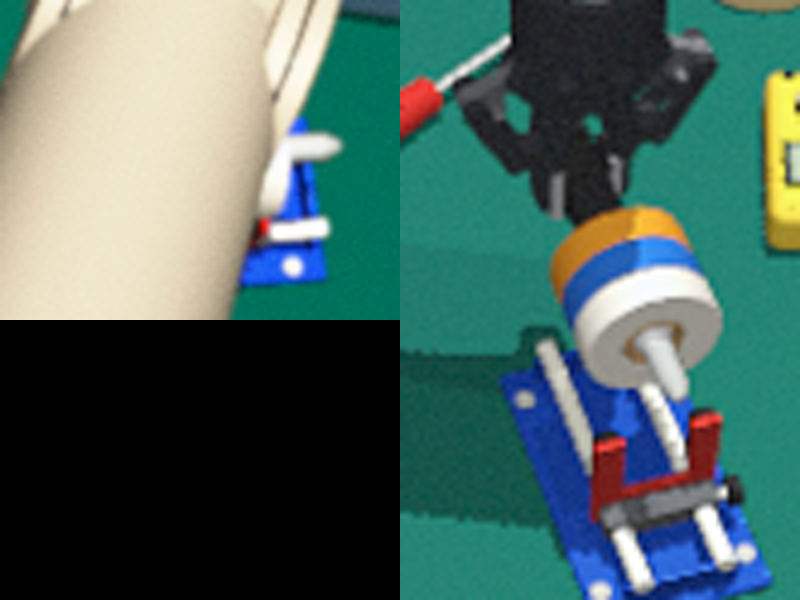

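All three rolls are stacked on the spindle without gaps, clear of the rails, with the nose at side px ≈(368,313). Now back to above the dispenser.

```bash
python3 - <<'E'
from h import *
a=np.radians(3.92);p=np.array([.5161,-.1743])-.1456*np.array([-np.sin(a),np.cos(a)])
print(proj("side",[[*p,.146],[*p,.140]]),proj("top",[[*p,.146],[*p,.14]]),"seen top",395+342/4,180+146/4)
E
python3 -m creep '{"xyz":[[0.2,0,0],[0.6,-0.04,0],[1.2,-0.09,0],[2.0,-0.15,0],[2.9,-0.22,0],[3.8,-0.29,0],[4.7,-0.36,0],[5.6,-0.43,0],[6.5,-0.5,0],[7.4,-0.56,0],[8.3,-0.63,0],[9.2,-0.7,0],[10,-0.76,0],[10.6,-0.81,0],[11,-0.84,0],[11.25,-0.86,0],[11.37,-0.864,0],[11.37,-0.864,0],[11.37,-0.864,0]],"turn":[[0,0,0],[0,0,0],[0,0,0.1],[0,0,0.3],[0,0,0.5],[0,0,0.7],[0,0,0.9],[0,0,1.1],[0,0,1.3],[0,0,1.5],[0,0,1.7],[0,0,1.9],[0,0,2.05],[0,0,2.12],[0,0,2.12],[0,0,2.12],[0,0,2.12],[0,0,2.12],[0,0,2.12]],"jaw":[-0.7,-0.7,-0.7,-0.7,-0.7,-0.7,-0.7,-0.7,-0.7,-0.7,-0.7,-0.7,-0.7,-0.7,-0.7,-0.7,-0.7,-0.7,-0.7]}' 100; python3 - <<'E'
from h import *
s=r.observe();print(s['force'],s['moment'],s['position'],s['orientation'])
move([.4505,.2771,.0256],81.2)
t=r.grab_frame("top");cv2.imwrite("pics/t11.png",t);si=r.grab_frame("side");cv2.imwrite("pics/s11.png",si)
# nose end location: steel bright blob vs dark base in top view
print(proj("top",[[.4298,.133,.147],[.443,.224,.147]]),proj("side",[[.4298,.133,.147]]))
for y in range(255,270): print(y,' '.join('%3d'%v for v in t[y,240:270].max(1)))
E
```

```text
[[366.98852168 312.06890024]
 [366.83082997 313.65616573]] [[479.54980162 215.77656808]
 [478.73399267 216.48087213]] seen top 480.5 216.5
clock: 25.85
position: [0.4511, 0.2762, 0.0972]
orientation: [180.0, 0.0, 81.1]
force: [-0.3, -0.3, -3.3]
finger_gap: 0.0223
grip_force: 98.0
[-0.3174895  -0.31058382 -3.32682042] [ 0.23518805 -0.05555089  0.02044062] [0.45106    0.27621524 0.09720713] [1.79994156e+02 8.66722267e-03 8.11367947e+01]
xyz [ 0.02  -0.017  1.79 ] turn [ 0.001  0.001 -0.011] rows 1.1458365626167353 0.005987243027925838
[[256.49824201 259.92659806]
 [211.41720645 252.98509316]] [[291.52994847 193.11796728]]
255 124 121 130 140 135 131 131 125 126 152 214 223 177  95  56  71 100 123 127 130 124  94  60  60  96 112 114 114 115 114
256 146 153 184 196 190 174 165 153 151 163 190 194 152  93  54  55  80 116 124 126 114  85  54  68 106 108 110 117 112 108
257 162 184 221 232 229 227 220 211 209 205 198 184 165 136  97  66  75 107 128 128 113  81  58  71 101 111 116 116 111 113
258 185 220 242 246 244 244 241 239 238 235 230 228 217 196 166 127 100 102 111 117 106  69  57  76 
[... 687 characters left out ...]
 132 166 141  98  66  60  61  63  65  59  49  57  79 106 112 111 112 112 117 112
265  82  71  59  54  50  57  58  65  86 107 139 164 129  76  55  50  64  68  64  60  43  67  95 109 114 116 110 115 113 111
266  73  67  53  56  57  55  60  73  97 110 123 132  95  60  53  57  63  65  68  60  44  63  98 113 109 113 120 111 118 116
267  80  67  55  56  58  59  61  74  96 109 113 108  73  57  53  59  64  65  78  74  53  68 103 113 116 112 112 111 112 111
268  76  61  54  51  55  57  64  73  89 102  97  90  65  52  51  61  65  71  95  77  61  79  98 115 113 115 117 111 116 115
269  71  52  57  55  53  63  80  95 116 108  82  65  55  51  51  54  66  85  92  75  67  93 110 113 115 112 111 115 111 114
```

```bash
python3 -m creep '{"xyz":[[0.02,-0.016,0.1],[0.02,-0.016,0.3],[0.02,-0.016,0.5],[0.02,-0.016,0.7],[0.02,-0.016,0.85],[0.02,-0.016,0.95],[0.02,-0.016,1.0],[0.02,-0.016,1.0]],"turn":[[0,0,0],[0,0,0],[0,0,0],[0,0,0],[0,0,0],[0,0,0],[0,0,0],[0,0,0]],"jaw":[-0.7,-0.7,-0.7,-0.7,-0.7,-0.7,-0.7,-0.7]}' 100; python3 -c "
from h import *
s=r.observe();print(s['force'],s['moment'],s['position'])
move([.4505,.2771,.0256],81.2)"
```

```text
clock: 26.95
position: [0.4503, 0.2779, 0.0572]
orientation: [180.0, -0.0, 81.2]
force: [-0.0, -0.5, -3.6]
finger_gap: 0.0224
grip_force: 98.0
[-0.04700459 -0.53600474 -3.55137342] [ 0.25803348 -0.09749746 -0.01335907] [0.45026967 0.27792982 0.05721226]
xyz [-0.02   0.009  0.79 ] turn [ 0.    -0.001  0.001] rows 0.5059837933823058 0.0006608664061110881
```

```bash
python3 -m creep '{"xyz":[[-0.015,0.005,0.05],[-0.015,0.005,0.1],[-0.015,0.005,0.15],[-0.015,0.005,0.2],[-0.015,0.005,0.25],[-0.015,0.005,0.3],[-0.015,0.005,0.35],[-0.015,0.005,0.4],[-0.015,0.005,0.45],[-0.015,0.005,0.45]],"turn":[[0,0,0],[0,0,0],[0,0,0],[0,0,0],[0,0,0],[0,0,0],[0,0,0],[0,0,0],[0,0,0],[0,0,0]],"jaw":[-0.7,-0.7,-0.7,-0.7,-0.7,-0.7,-0.7,-0.7,-0.7,-0.7]}' 100; python3 -c "
from rig import r
s=r.observe();print(s['force'],s['moment'],s['position'])"
```

```text
clock: 28.2
position: [0.4502, 0.2772, 0.039]
orientation: [-180.0, 0.0, 81.2]
force: [-0.8, 0.9, -2.6]
finger_gap: 0.0227
grip_force: 98.0
[-0.75202657  0.88541679 -2.63709723] [ 0.24722968 -0.03547151 -0.00595125] [0.45024698 0.27720847 0.0390254 ]
```

```bash
python3 -m creep '{"xyz":[[0,0,0.05],[0,0,0.1],[0,0,0.15],[0,0,0.2],[0,0,0.24],[0,0,0.27],[0,0,0.27]],"turn":[[0,0,0],[0,0,0],[0,0,0],[0,0,0],[0,0,0],[0,0,0],[0,0,0]],"jaw":[-0.7,-0.7,-0.7,-0.7,-0.7,-0.7,-0.7]}' 100; python3 -c "
from rig import r
s=r.observe();print(s['force'],s['moment'],s['position'])"
```

```text
clock: 29.08
position: [0.4504, 0.2773, 0.0284]
orientation: [180.0, -0.0, 81.2]
force: [0.7, -1.0, -2.3]
finger_gap: 0.0227
grip_force: 98.1
[ 0.71136328 -0.99709548 -2.2623475 ] [ 0.11990993 -0.29995852  0.14311884] [0.45041612 0.27725845 0.02835851]
```

```bash
python3 -m creep '{"xyz":[[0,0,0.02],[0,0,0.04],[0,0,0.055],[0,0,0.055]],"turn":[[0,0,0],[0,0,0],[0,0,0],[0,0,0]],"jaw":[-0.7,-0.7,-0.7,-0.7]}' 100; python3 -c "
from rig import r
s=r.observe();print(s['force'],s['moment'],s['position'])"
```

```text
clock: 29.58
position: [0.4504, 0.2773, 0.0262]
orientation: [180.0, -0.0, 81.2]
force: [1.3, -0.6, -3.1]
finger_gap: 0.0226
grip_force: 98.1
[ 1.26896623 -0.61628481 -3.10446283] [ 0.06826072 -0.29635869  0.21758069] [0.45039202 0.27727259 0.0261685 ]
```

```bash
python3 -m creep '{"xyz":[[0,0,0.01],[0,0,0.015],[0,0,0.015]],"turn":[[0,0,0],[0,0,0],[0,0,0]],"jaw":[-0.7,-0.7,-0.7]}' 100; python3 -c "
from rig import r
s=r.observe();print(s['force'],s['moment'],s['position'])"
```

```text
clock: 29.95
position: [0.4504, 0.2773, 0.0257]
orientation: [180.0, -0.0, 81.2]
force: [1.1, 0.4, -0.8]
finger_gap: 0.0226
grip_force: 98.2
[ 1.13132244  0.42822083 -0.79501513] [-0.03731792 -0.25329179  0.20674942] [0.45040619 0.27729977 0.02569546]
```

```bash
python3 -m creep '{"xyz":[[0,0,0],[0,0,0],[0,0,0],[0,0,0],[0,0,0],[0,0,0]],"turn":[[0,0,0],[0,0,0],[0,0,0],[0,0,0],[0,0,0],[0,0,0]],"jaw":[-0.45,-0.4,-0.3,-0.1,0,0]}' 20; python3 -m creep '{"xyz":[[0,0,-0.1],[0,0,-0.3],[0,0,-0.7],[0,0,-1.2],[0,0,-1.8],[0,0,-2.4],[0,0,-2.8],[0,0,-3],[0,0,-3],[0,0,-3]],"turn":[[0,0,0],[0,0,0],[0,0,0],[0,0,0],[0,0,0],[0,0,0],[0,0,0],[0,0,0],[0,0,0],[0,0,0]],"jaw":[0,0,0,0,0,0,0,0,0,0]}'; python3 - <<'E'
from h import *
t=r.grab_frame("top");si=r.grab_frame("side");cv2.imwrite("pics/t12.png",t);cv2.imwrite("pics/s12.png",si)
print("nose orig"); b=cv2.imread("pics/top0.png")
for im in(b,t):
    for y in range(262,271): print(y,' '.join('%3d'%v for v in im[y,246:270].max(1)))
    print()
b=cv2.imread("pics/side0.png")
for im in(b,si):
    for y in range(202,216): print(y,' '.join('%3d'%v for v in im[y,284:304].max(1)))
    print()
print("side column profile", [(y,si[y,293].tolist()) for y in range(172,214)])
E
```

```text
clock: 30.7
position: [0.4503, 0.2773, 0.0256]
orientation: [-180.0, -0.0, 81.2]
force: [0.1, 0.2, 0.2]
finger_gap: 0.0426
grip_force: 0.0
clock: 31.95
position: [0.45, 0.277, 0.1448]
orientation: [-180.0, 0.1, 81.2]
force: [-0.4, 0.4, -0.2]
finger_gap: 0.0423
grip_force: 0.0
nose orig
262 236 230 227 220 211 207 202 186 168 151 140 124  89  67  62  52  66  97 119 113 113 113 110 113
263 246 244 241 241 242 240 236 233 227 223 208 188 149 109  73  57  64 100 110 110 111 109 114 111
264 246 246 247 248 249 249 248 246 244 242 235 223 204 171 120  74  77 108 117 111 112 113 112 116
265 229 232 235 239 242 244 246 247 247 246 238 228 223 209 160 101  99 107 109 108 111 112 112 109
266 184 196 209 212 221 221 229 232 234 236 230 216 215 206 158  97  99 110 111 111 114 115 114 117
267 121 142 156 171 168 172 180 186 198 203 194 180 172 162 113  85 102 109 112 113 110 108 111 115
268  91 126 146 148 126 107 110 112 134 141 132 114  98  89  71  76 102 109 111 110 108 116 112 112
269 121 146 155 139 105  75  58  61  66  68  68  64  56  45  51  90 106 114 116 107 114 111 109 111
270 170 197 1
[... 3630 characters left out ...]
 82, 130]), (185, [39, 139, 206]), (186, [34, 132, 199]), (187, [32, 131, 196]), (188, [118, 117, 169]), (189, [186, 92, 22]), (190, [191, 103, 40]), (191, [217, 121, 38]), (192, [237, 195, 182]), (193, [255, 255, 255]), (194, [253, 254, 251]), (195, [253, 253, 250]), (196, [237, 236, 234]), (197, [134, 144, 146]), (198, [141, 151, 151]), (199, [143, 151, 151]), (200, [137, 148, 153]), (201, [121, 136, 149]), (202, [167, 167, 170]), (203, [204, 203, 201]), (204, [235, 236, 233]), (205, [225, 227, 225]), (206, [225, 228, 224]), (207, [225, 228, 224]), (208, [226, 230, 226]), (209, [233, 236, 233]), (210, [238, 241, 237]), (211, [229, 233, 228]), (212, [167, 171, 167]), (213, [111, 108, 105])]
```

```bash
python3 -c "
from rig import r
print(r.sign_off())"
```

```text
the job is handed in; nothing more can be done
None
```

The job is handed in at about 32 s: the loaded spindle lies in both dispenser slots, nose within about 1 px of where it started, with the three rolls snug on it and the gripper released; the highest wrist force I read was 14 N, and no verdict came back.

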